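# Press a mould on the ratchet press and let it off

### The arm

A 6-joint arm with a two-finger parallel gripper is mounted at the origin on a cart in front of the work surface, level with it; the furniture and walls round the work are solid. World frame = base frame: x ahead of the robot, y to its left, z up, the work surface at z = 0. Lengths are in m, angles in degrees, forces in N, time in s.
With the tool pointing down it reaches from about 0.275 to 0.825 m from the base axis. Payload 5.2 kg.
Tool frame: the origin (TCP) lies midway between the tips of the shut fingers; the grasp point (between the pads) lies 19 mm behind it; z points along the fingers, y is the line along which they close (so a half turn about z gives the same grasp; the last joint's range is limited). The gripper opens to 93 mm and grips with 3 to 60 N. Pads are 15 mm wide; open, the fingers measure 128 mm over their backs; the gripper's body (75 mm by 188 mm) begins 65 mm behind the grasp point.
Start: joints at [-81.406, 14.817, 87.949, -0, 77.235, -11.62], TCP at [0.19, -0.516, 0.219] pointing down, gripper open.
Joint ranges: [-179.93, 179.93], [-52.35, 119.4], [10.71, 147.94], [-69.91, 249.91], [12.55, 155.21], [-178.61, 178.61]. Speed limits (degrees/s): [147.25, 147.25, 180, 180, 180, 180].

### API

Orientations are given as [roll, pitch, yaw] about the fixed x, y, z axes, in that order (R = Rz(yaw) Ry(pitch) Rx(roll)).
In Python, from station import robot, grab_frame, camera_info, order gives the robot as it stands.
- The arm moves only by the shell command python3 -m creep 'ROWS' [FORCE]. ROWS is a JSON object of lists of equal length, an entry for each row: "grip": the finger opening in mm, from 0 to 93; "slide": the shift along the world's x, y, z each as a share of 5 cm, from -1 to 1, a list of three; "yaw": the turn about the world's z as a share of 30 degrees, from -1 to 1. In form: {"grip": [grip, ...], "slide": [[tx, ty, tz], ...], "yaw": [yaw, ...]}. A call has 1 to 20 rows; each row shifts and turns the commanded pose from where the row before left it; what a row does not reach is not made up. A row lasts 1/10 s, in which the tool goes at most 50 mm and 8.59 degrees, less where a joint would pass 70% of its speed; a pose out of reach is approached as far as the arm can. A call with a number of a shift or a turn outside -1 to 1 is refused whole. A call with a gripper value outside its range is refused whole. The fingers move at their own pace and stop on an object; FORCE is the grip in N (left out, the last holds). Time passes only in rows, so rows that do not move let the fingers close. It gives the time, the measured TCP pose, the force, the opening and the grip force at its end, in the units of the state.
- robot.get_state(): the state, without advancing time (a new reading comes with each control period).
- grab_frame(name): name is "scene" or "top" or "wrist"; returns (picture, depth): 420x560x3 uint8, red, green, blue; 420x560 float32, m along the optical axis (not along the pixel's ray), 0 where there is no reading.
- camera_info(name): a dict with "vfov" (degrees; the focal length in pixels is half the picture's height over the tangent of half this angle, whatever the lens; pixels are square), "cx", "cy" (the principal point, pixels), "R" (3x3) and "t" (3): a world point X has camera coordinates R X + t; the wrist camera has in their place "hand_eye" (4x4, takes a point from camera to tool coordinates, whose origin is the TCP and whose axes are the flange's). Camera axes: x right, y down, z forward; pixel columns grow to the right and rows downward; lengths in m; the calibration is good to about 2 mm. A picture is of the moment at which its call begins: read the wrist's pose just before it. camera_info takes no time and is no camera call.
- order.job_done(): hands the job in; it is judged then, once.
The state is a dict: "t": time; "joint_pos": joint angles; "qd": joint speeds; "effort": joint torques, N m; "eef_pos": TCP position; "orientation": TCP orientation; "wrist_force": force on the tool from outside, world axes, zero at the start; "wrist_torque": the same for the moment, N m; "opening": opening from 0.0 (shut) to 1.0 (fully open); "grip_force": force on a finger pad.
Only numpy, scipy, OpenCV 4.12 (cv2) and the standard library are available. Lean on these libraries where they do the work, as an engineer would, in place of code of your own. Each camera call takes 0.05 s, during which the arm holds its last target. There are 200 camera calls.

### The job

Press the wooden mould on the small ratchet press: push the lever down, click by click, until the foot bears on the mould with 5 to 20 newtons, judged by feel, and let the ratchet hold it there for a couple of seconds with your hand off. Then press the release button so that the lever springs all the way back up, leaving the mould on its bed and the other things where they are.

Things in the scene. Friction and masses are not known exactly. Their poses are not given: they have to be found in the camera images.
- press: Grey bench press, bolted down; base 300 x 150 x 12 mm. Origin on the table under the centre of its bed, z up. The lever points along -x; its pivot is at x +115 mm, 130 mm high, between two plates (157 mm high); behind, at x +193 mm, the housing with the release button. Bed: steel plate 100 x 116 mm, top 74 mm high, with low lips in which the mould has about 4 mm play.
- grip (a point): Centre of the top face of the lever's black grip (90 mm along the lever, 36 mm wide, 22 mm thick). In the lever's frame it lies 225 mm out from the pivot and 51 mm above it (the lever is cranked up 40 mm). x of the point runs along the lever towards the pivot, z out of the grip's top face.
- lever_pivot (a point): Centre of the lever's level hinge, which runs along the press's y. A return spring here always drives the lever up: with the foot in the air the grip needs roughly 3 to 6 N downward, its torque rising 0.3 N m per rad, plus a bump of 1 to 2 N just before every click.
- lever (a joint): Lever angle, rad. 0: fully up at its stop, the lever rising 0.5 rad above level towards the grip; grows as the grip is pushed down (level at 0.5); stop at 1.03. Ratchet notches every 0.12 rad (0.12, 0.24 .. 0.96). The pawl clicks in 0 to 0.03 rad past a notch; let go, the lever drops back onto that notch (under load up to 0.02 less). It starts at 0.
- button_top (a point): Centre of the top of the steel release button (30 mm across, 22 mm proud of its collar), about 158 mm above the table when out; z up.
- button (a joint): Release button, m: 0 out, 0.010 fully in. Sprung, 3.5 to 6 N, and up to about 5 N more while the ratchet is loaded. Pressed 0.003 to 0.007 it frees the lever, which springs up. It comes back out by itself; passing clicks also make it bob. If the lever was pressed too far, release and begin again.
- mould: Wooden paddle mould, 75 x 184 x 32 mm, lying flat and loose on the press's bed: a block 75 x 95 mm with a round handle along its -y. Origin on its underside, at mid length; the block's centre is 45 mm towards +y. The foot presses on the block's flat top, 106 mm above the table.
- sugar_bowl: Small steel bowl of sugar, 104 mm across, 41 high; bystander. Origin at its underside.
- roller: White rolling pin, 252 mm long, 45 thick, lying down; bystander.
- spoon: Spoon with a black handle, 217 mm long, lying down; bystander.
- timer: White kitchen timer, 62 x 62 x 23 mm; bystander.
- foot_guide (a point): Guide in the lever, 115 mm out from the pivot. Below it hangs a round steel foot (62 mm, swivelling) on a spring: 0.6 N per mm, 40 mm travel, no preload; once it bears, each notch adds about 8 N to its force and 4 to 5 N to the grip's (a sixth of it rubbing). Its spindle is screwed to an unknown height: it first touches the mould somewhere from 0.35 to 0.6 rad.
Not all that is in view belongs to the job. Leave any pink or purple look-alike of the mould alone.

How it is judged:
By the outcome, as a careful person would: the job done as asked, in the order asked, and still so for the second after the job is handed in, with the robot touching nothing.
It also fails if it takes over 67 s, if anything falls off the work surface, if the arm or the gripper's body presses on something with over 40 N, if the wrist force passes 120 N, or if a joint passes its speed limit or range.

## Working session

There is one attempt and no reset: what is moved stays moved. The work goes in short steps, Python scripts to look and compute and a shell command to move; the robot and the scene stay as the last step left them, time stands still between calls to the robot, and variables do not carry over. Pictures are saved under pics/ and viewed, at most 10 in all, crops included, and the job is handed in when it is done.

```bash
mkdir -p pics; cat > h.py <<'E'
import numpy as np,cv2
from station import robot,grab_frame,camera_info,order
def shot(n,f):
    p,d=grab_frame(n); cv2.imwrite(f'pics/{f}.png',p[:,:,::-1]); np.save(f'{f}.npy',d); return p,d
def px(n,f,u,v):
    c=camera_info(n); d=np.load(f'{f}.npy'); fl=210/np.tan(np.radians(c['vfov']/2))
    z=np.median(d[v-1:v+2,u-1:u+2]); X=np.array([(u-c['cx'])/fl*z,(v-c['cy'])/fl*z,z])
    return np.array(c['R']).T@(X-np.array(c['t']))
E
python3 - <<'E'
from h import *
s=robot.get_state();print(s)
shot('scene','s0');shot('top','t0')
a=cv2.imread('pics/t0.png');
E
```

```text
{'t': 0.0, 'joint_pos': array([-8.14056755e+01,  1.48620116e+01,  8.80097053e+01,  4.23760727e-04,
        7.72367069e+01, -1.16211039e+01]), 'qd': array([-0.02339363, -0.02594495, -0.05810329,  0.08943608,  0.00513808,
        0.09403586]), 'effort': array([-8.65144848e-04, -4.37312365e+01, -2.83998209e+01,  7.17601483e-02,
        4.12452884e-02, -1.43050015e-04]), 'eef_pos': array([ 0.18998001, -0.51556111,  0.2178015 ]), 'orientation': array([-1.79893882e+02, -2.22453946e-02,  2.02153138e+01]), 'wrist_force': array([-0.14156357, -0.3670062 , -0.1477696 ]), 'wrist_torque': array([ 0.00965864, -0.00642407,  0.00489521]), 'grip_force': 0.0, 'opening': 0.9990025369457531}
```

View pics/t0.png

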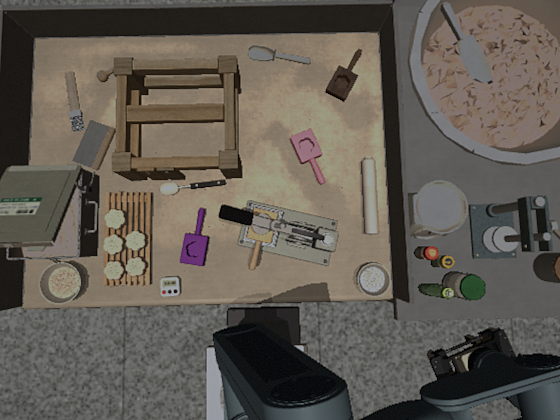

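View pics/s0.png

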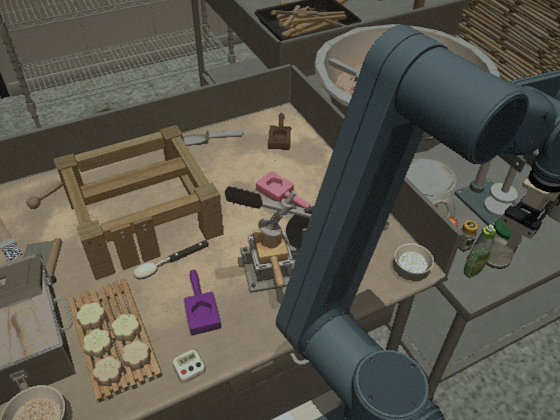

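```bash
python3 - <<'E'
from h import *
a=cv2.imread('pics/t0.png')[185:285,205:350]
cv2.imwrite('pics/t0c.png',cv2.resize(a,None,fx=5.5,fy=5.5,interpolation=cv2.INTER_CUBIC))
for u,v in [(236,215),(225,212),(248,218),(329,242),(300,245),(262,236),(335,225),(330,262),(170,290),(300,290)]: print(u,v,px('top','t0',u,v).round(4))
E
```

```text
236 215 [0.5412 0.0314 0.2848]
225 212 [0.5477 0.0571 0.3009]
248 218 [0.5343 0.0023 0.2686]
329 242 [ 0.4705 -0.2191  0.1573]
300 245 [ 0.466  -0.1447  0.0254]
262 236 [ 0.4939 -0.0273  0.106 ]
335 225 [ 0.5279 -0.2604  0.0122]
330 262 [ 0.4095 -0.2417 -0.0009]
170 290 [0.3347 0.2671 0.0225]
300 290 [ 0.3228 -0.1423 -0.0016]
```

View pics/t0c.png

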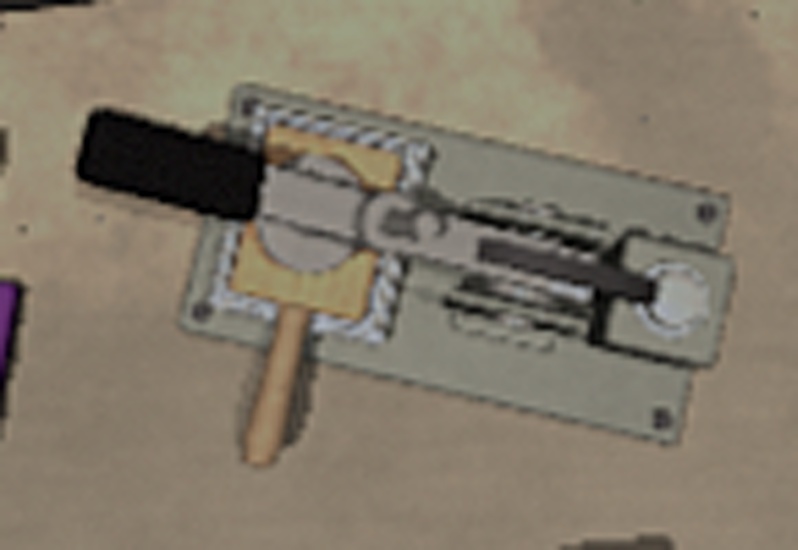

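The crop shows the grip's centre at about full-image (236,214.6) and the button's at (328.6,238.6), with the lever lying straight between them. I'll fit the press axis from these.

```bash
cat >> h.py <<'E'
def pz(n,u,v,z):
    c=camera_info(n); fl=210/np.tan(np.radians(c['vfov']/2)); R=np.array(c['R']);t=np.array(c['t'])
    o=-R.T@t; r=R.T@np.array([(u-c['cx'])/fl,(v-c['cy'])/fl,1]); return o+r*(z-o[2])/r[2]
E
python3 - <<'E'
from h import *
g=pz('top',236,214.6,.283);b=pz('top',328.6,238.6,.158)
d=b-g;d[2]=0;L=np.hypot(*d[:2]);e=d/L
print(g,b,L,e,np.degrees(np.arctan2(e[1],e[0])))
c1=pz('top',205+240/5.5,185+88/5.5,.012);c2=pz('top',205+730/5.5,185+200/5.5,.012);print((c2-c1)/np.linalg.norm(c2-c1),np.linalg.norm(c2-c1))
piv=b-e*.078
for th in np.arange(0,1.04,.06):
    p=.5-th;o=.225*np.cos(p)-.051*np.sin(p);u=.225*np.sin(p)+.051*np.cos(p)
    q=piv-e*o;print(round(th,2),q[:2].round(4),round(.13+u,4))
E
python3 -m creep '{"grip":[0,0,0,0,0,0,0,0,0,0],"slide":[[0,0,0.8],[0,0,0.8],[0,0,0.8],[0,0,0.8],[0,0,0.6],[0,0,0],[0,0,0],[0,0,0],[0,0,0],[0,0,0]],"yaw":[0.25,0.25,0.25,0.25,0.25,0.25,0.25,0.15,0,0]}' 40
```

```text
[0.54235073 0.03160644 0.283     ] [ 0.48014469 -0.21820072  0.158     ] 0.2574358347619437 [-0.24163704 -0.9703667   0.        ] -103.98317999974414
[-0.24566974 -0.96935359  0.        ] 0.2958884825705484
0.0 [0.5408 0.0254] 0.2826
0.06 [0.5429 0.0339] 0.272
0.12 [0.5449 0.0419] 0.2608
0.18 [0.5467 0.0492] 0.2492
0.24 [0.5484 0.0558] 0.2371
0.3 [0.5498 0.0616] 0.2247
0.36 [0.5511 0.0668] 0.2119
0.42 [0.5522 0.0712] 0.1988
0.48 [0.5531 0.0748] 0.1855
0.54 [0.5538 0.0776] 0.172
0.6 [0.5543 0.0797] 0.1583
0.66 [0.5546 0.0809] 0.1445
0.72 [0.5547 0.0814] 0.1307
0.78 [0.5546 0.081 ] 0.1168
0.84 [0.5544 0.0798] 0.103
0.9 [0.5539 0.0779] 0.0894
0.96 [0.5532 0.0751] 0.0758
1.02 [0.5523 0.0716] 0.0625
t: 1.1
eef_pos: [0.19, -0.516, 0.4083]
orientation: [-180.0, -0.0, 77.1]
wrist_force: [0.2, -0.0, -0.4]
opening: 0.188
grip_force: 0.0
```

```bash
python3 -m creep '{"grip":[0,0,0,0,0,0,0,0,0,0,0,0,0,0,0,0,0],"slide":[[0.5,0.78,0],[0.5,0.78,0],[0.5,0.78,0],[0.5,0.78,0],[0.5,0.78,0],[0.5,0.78,0],[0.5,0.78,0],[0.5,0.78,0],[0.5,0.78,0],[0.5,0.78,0],[0.5,0.78,0],[0.5,0.78,0],[0.5,0.78,0],[0.52,0.74,0],[0,0,-0.8],[0,0,-0.8],[0,0,0]],"yaw":[0,0,0,0,0,0,0,0,0,0,0,0,0,0,0,0,0]}'; python3 - <<'E'
from h import *
s=robot.get_state();print(s['eef_pos'],s['joint_pos'],s['wrist_force'])
p,d=shot('scene','s1'); cv2.imwrite('pics/s1c.png',cv2.resize(p[140:320,190:360,::-1],None,fx=3.3,fy=3.3))
E
```

```text
t: 2.8
eef_pos: [0.5376, 0.029, 0.3222]
orientation: [-179.2, 0.1, 77.2]
wrist_force: [0.2, -0.5, 0.4]
opening: 0.004
grip_force: 0.0
[0.53761384 0.02899242 0.32224024] [-8.78719782e+00  1.13672910e+01  7.81422399e+01 -3.01323423e-03
  9.12486112e+01  4.02783769e+00] [ 0.20887089 -0.50153044  0.36292285]
```

View pics/s1c.png

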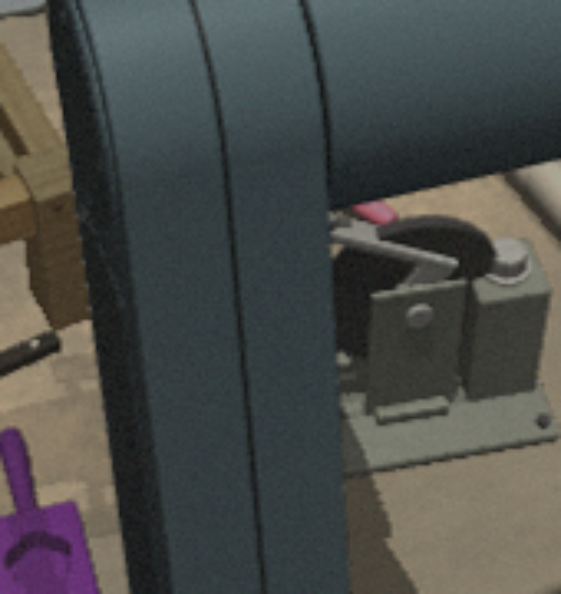

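```bash
python3 -m creep '{"grip":[0,0,0,0,0],"slide":[[0.06,0,-0.25],[0,0,-0.25],[0,0,-0.2],[0,0,0],[0,0,0]],"yaw":[0,0,0,0,0]}' ; python3 -m creep '{"grip":[0,0,0],"slide":[[0.02,0.08,-0.1],[0.02,0.08,-0.1],[0,0,0]],"yaw":[0,0,0]}'
```

```text
t: 3.35
eef_pos: [0.5441, 0.0277, 0.2939]
orientation: [180.0, -0.0, 77.2]
wrist_force: [-0.5, -0.2, 0.9]
opening: 0.006
grip_force: 0.0
t: 3.65
eef_pos: [0.5466, 0.0362, 0.2838]
orientation: [179.9, 0.0, 77.2]
wrist_force: [0.8, -2.1, 3.1]
opening: 0.005
grip_force: 1.8
```

```bash
cat >> h.py <<'E'
from scipy.optimize import brentq
E0=np.array([-0.2437,-0.9698]); PIV=np.array([.4801,-.2182])-E0*.078
def theta(s):
    p=s['eef_pos']; o0=-(p[:2]-PIV)@E0
    def f(th):
        a=.5-th; g=np.array([.225*np.cos(a)-.051*np.sin(a),.130+.225*np.sin(a)+.051*np.cos(a)])
        o=o0+(.0075 if a>0 else -.0075)
        return p[2]-(g[1]+np.tan(a)*(o-g[0]))
    return brentq(f,-.15,1.1),o0+.0
def rep():
    s=robot.get_state(); th,o=theta(s); a=.5-th
    print('t%.2f theta %.3f  along %.1fmm'%(s['t'],th,1e3*(o-(.225*np.cos(a)-.051*np.sin(a)))),s['eef_pos'].round(4),s['wrist_force'].round(2))
E
cat > r.sh <<'E'
python3 -c 'from h import *;rep()'
E
sh r.sh
python3 -m creep '{"grip":[0,0,0],"slide":[[0.02,0.07,-0.11],[0.02,0.07,-0.11],[0,0,0]],"yaw":[0,0,0]}'>/dev/null;sh r.sh
python3 -m creep '{"grip":[0,0,0],"slide":[[0.02,0.07,-0.11],[0.02,0.07,-0.11],[0,0,0]],"yaw":[0,0,0]}'>/dev/null;sh r.sh
python3 -m creep '{"grip":[0,0,0],"slide":[[0.02,0.07,-0.11],[0.02,0.07,-0.11],[0,0,0]],"yaw":[0,0,0]}'>/dev/null;sh r.sh
```

```text
t3.65 theta 0.034  along 6.8mm [0.5466 0.0362 0.2838] [ 0.82 -2.15  3.1 ]
t3.95 theta 0.093  along 6.0mm [0.5478 0.0435 0.2718] [-0.68 -0.63  1.27]
t4.25 theta 0.146  along 6.1mm [0.55   0.0503 0.2609] [-0.71 -0.4   3.25]
t4.55 theta 0.201  along 6.8mm [0.5518 0.0573 0.2495] [-0.09 -1.47  1.62]
```

```bash

python3 -m creep '{"grip":[0,0,0],"slide":[[0.014,0.05,-0.12],[0.014,0.05,-0.12],[0,0,0]],"yaw":[0,0,0]}'>/dev/null;sh r.sh
python3 -m creep '{"grip":[0,0,0],"slide":[[0.012,0.045,-0.12],[0.012,0.045,-0.12],[0,0,0]],"yaw":[0,0,0]}'>/dev/null;sh r.sh
python3 -m creep '{"grip":[0,0,0],"slide":[[0.01,0.04,-0.12],[0,0,0],[0,0,0]],"yaw":[0,0,0]}'>/dev/null;sh r.sh
python3 -m creep '{"grip":[0,0,0],"slide":[[0.01,0.04,-0.12],[0,0,0],[0,0,0]],"yaw":[0,0,0]}'>/dev/null;sh r.sh
python3 -m creep '{"grip":[0,0,0],"slide":[[0.01,0.035,-0.12],[0,0,0],[0,0,0]],"yaw":[0,0,0]}'>/dev/null;sh r.sh
python3 -m creep '{"grip":[0,0,0],"slide":[[0.008,0.035,-0.12],[0,0,0],[0,0,0]],"yaw":[0,0,0]}'>/dev/null;sh r.sh
python3 -m creep '{"grip":[0,0,0],"slide":[[0.008,0.03,-0.12],[0,0,0],[0,0,0]],"yaw":[0,0,0]}'>/dev/null;sh r.sh
```

```text
t4.85 theta 0.253  along 6.3mm [0.5535 0.0624 0.2379] [ 0.17 -0.54  4.58]
t5.15 theta 0.305  along 5.6mm [0.5546 0.0667 0.2262] [0.29 1.22 4.33]
t5.45 theta 0.331  along 5.0mm [0.5549 0.0684 0.2203] [ 0.21 -0.29  1.54]
t5.75 theta 0.357  along 4.8mm [0.5555 0.0703 0.2144] [-0.5  -0.41  1.56]
t6.05 theta 0.381  along 4.8mm [0.5563 0.0722 0.2087] [-1.25 -0.4   4.12]
t6.35 theta 0.406  along 4.8mm [0.5569 0.0739 0.2031] [ 0.45 -0.18  4.5 ]
t6.65 theta 0.432  along 4.6mm [0.5572 0.0755 0.197 ] [-0.25  0.58  5.45]
```

```bash
cat >> h.py <<'E'
def avg(n=5):
    F=[]
    for i in range(n): grab_frame('wrist'); F.append(robot.get_state()['wrist_force'])
    F=np.array(F);print('  F',F.mean(0).round(2),'std',F.std(0).round(2)); rep()
E
echo "python3 -c 'from h import *;avg()'" > r.sh; sh r.sh
python3 -m creep '{"grip":[0,0],"slide":[[0.006,0.025,-0.12],[0,0,0]],"yaw":[0,0]}'>/dev/null;sh r.sh
python3 -m creep '{"grip":[0,0],"slide":[[0.006,0.025,-0.12],[0,0,0]],"yaw":[0,0]}'>/dev/null;sh r.sh
python3 -m creep '{"grip":[0,0],"slide":[[0.006,0.02,-0.12],[0,0,0]],"yaw":[0,0]}'>/dev/null;sh r.sh
python3 -m creep '{"grip":[0,0],"slide":[[0.005,0.02,-0.12],[0,0,0]],"yaw":[0,0]}'>/dev/null;sh r.sh
```

```text
F [-0.29  0.83  5.44] std [0.48 0.59 0.25]
t6.90 theta 0.431  along 4.6mm [0.5572 0.0755 0.1972] [-0.99  0.14  5.05]
  F [0.22 1.5  5.5 ] std [0.43 0.34 0.32]
t7.35 theta 0.457  along 4.3mm [0.5574 0.0767 0.191 ] [0.77 1.75 5.28]
  F [-0.09  1.7   7.88] std [0.49 0.21 0.41]
t7.80 theta 0.481  along 4.2mm [0.5579 0.0779 0.1855] [-0.56  1.81  8.37]
  F [-0.73  2.13  9.39] std [0.24 0.62 0.67]
t8.25 theta 0.505  along 4.2mm [0.5584 0.0791 0.1799] [-1.    2.24  8.89]
  F [-0.49  2.78 10.34] std [0.52 0.31 0.31]
t8.70 theta 0.531  along 4.1mm [0.5588 0.0802 0.174 ] [-0.4   2.4  10.66]
```

```bash

python3 -m creep '{"grip":[0,0],"slide":[[0.004,0.016,-0.12],[0,0,0]],"yaw":[0,0]}'>/dev/null;sh r.sh
python3 -m creep '{"grip":[0,0],"slide":[[0.003,0.012,-0.12],[0,0,0]],"yaw":[0,0]}'>/dev/null;sh r.sh
python3 -m creep '{"grip":[0,0],"slide":[[0.002,0.01,-0.08],[0,0,0]],"yaw":[0,0]}'>/dev/null;sh r.sh
python3 -m creep '{"grip":[0,0],"slide":[[0.002,0.008,-0.08],[0,0,0]],"yaw":[0,0]}'>/dev/null;sh r.sh
```

```text
F [ 0.35  2.98 10.17] std [0.21 0.5  0.33]
t9.15 theta 0.558  along 3.9mm [0.5592 0.0811 0.1681] [ 0.09  2.99 10.16]
  F [0.86 3.02 9.1 ] std [0.89 0.39 0.41]
t9.60 theta 0.586  along 3.8mm [0.5594 0.0819 0.1619] [-0.59  3.16  9.29]
  F [-0.47  3.16 12.47] std [0.52 0.46 0.31]
t10.05 theta 0.601  along 3.9mm [0.5596 0.0824 0.1585] [-0.63  2.81 12.21]
  F [-0.7   3.49 13.08] std [0.19 0.68 0.46]
t10.50 theta 0.618  along 3.9mm [0.5597 0.0828 0.1546] [-0.55  3.27 12.73]
```

```bash
echo "python3 -c 'from h import *;avg(3)'" > r.sh;
python3 -m creep '{"grip":[0,0],"slide":[[0,-0.004,0.05],[0,0,0]],"yaw":[0,0]}'>/dev/null;sh r.sh
python3 -m creep '{"grip":[0,0],"slide":[[0,-0.004,0.05],[0,0,0]],"yaw":[0,0]}'>/dev/null;sh r.sh
python3 -m creep '{"grip":[0,0],"slide":[[0,-0.006,0.05],[0,0,0]],"yaw":[0,0]}'>/dev/null;sh r.sh
python3 -m creep '{"grip":[0,0],"slide":[[0,-0.006,0.05],[0,0,0]],"yaw":[0,0]}'>/dev/null;sh r.sh
```

```text
F [-0.67  3.66 12.94] std [0.22 0.38 0.45]
t10.85 theta 0.607  along 3.9mm [0.5596 0.0826 0.1571] [-0.72  3.57 13.56]
  F [-0.58  3.04 10.44] std [0.09 0.15 0.37]
t11.20 theta 0.598  along 3.8mm [0.5595 0.0823 0.1592] [-0.69  3.25 10.93]
  F [1.15 2.06 5.73] std [0.16 0.7  0.17]
t11.55 theta 0.591  along 3.4mm [0.5592 0.0817 0.1606] [0.99 1.85 5.65]
  F [-0.15 -0.04  1.12] std [0.56 0.44 0.48]
t11.90 theta 0.585  along 2.6mm [0.5581 0.0809 0.1621] [ 0.3  -0.66  0.82]
```

```bash

python3 -m creep '{"grip":[0,0,0,0,0,0,0,0,0,0,0,0],"slide":[[0,0,0.5],[0,0,0.8],[0,0,0.7],[-0.195,-0.748,0],[-0.195,-0.748,0],[-0.195,-0.748,0],[-0.195,-0.748,0],[-0.195,-0.748,0],[-0.195,-0.748,0],[-0.195,-0.748,0],[-0.195,-0.748,0],[0,0,0]],"yaw":[0,0,0,0,0,0,0,0,0,0,0,0]}'; python3 - <<'E'
from h import *
rep()
p,d=shot('scene','s2'); a=cv2.resize(p[140:320,190:360,::-1],None,fx=3,fy=3)
p,d=shot('top','t2'); b=cv2.resize(p[185:285,205:350,::-1],None,fx=2.7,fy=2.7); 
c=np.zeros((540,800,3),np.uint8); c[:a.shape[0],:a.shape[1]]=a; b=cv2.resize(b,(800-a.shape[1],200)); c[:200,a.shape[1]:]=b
cv2.imwrite('pics/c2.png',c)
E
```

```text
t: 13.1
eef_pos: [0.479, -0.2222, 0.2618]
orientation: [-179.9, 0.1, 76.9]
wrist_force: [-0.3, 0.4, -0.5]
opening: 0.002
grip_force: 0.0Traceback (most recent call last):
  File "<stdin>", line 2, in <module>
  File "h.py", line 22, in rep
    s=robot.get_state(); th,o=theta(s); a=.5-th
                              ~~~~~^^^
  File "h.py", line 20, in theta
    return brentq(f,-.15,1.1),o0+.0
           ~~~~~~^^^^^^^^^^^^
    r = _zeros._brentq(f, a, b, xtol, rtol, maxiter, args, full_output, disp)
ValueError: f(a) and f(b) must have different signs
```

```bash
python3 -m creep '{"grip":[0,0,0,0,0,0,0,0,0,0,0,0,0,0,0,0,0,0,0,0],"slide":[[0,0,0],[0,0,0],[0,0,0],[0,0,0],[0,0,0],[0,0,0],[0,0,0],[0,0,0],[0,0,0],[0,0,0],[0,0,0],[0,0,0],[0,0,0],[0,0,0],[0,0,0],[0,0,0],[0,0,0],[0,0,0],[0,0,0],[0,0,0]],"yaw":[0,0,0,0,0,0,0,0,0,0,0,0,0,0,0,0,0,0,0,0]}'; python3 - <<'E'
from h import *
p,d=shot('scene','s2'); a=cv2.resize(p[140:320,190:320,::-1],(390,540))
p,d=shot('top','t2'); b=cv2.resize(p[185:285,205:345,::-1],(400,286))
c=np.zeros((540,790,3),np.uint8); c[:,:390]=a; c[:286,390:]=b
cv2.imwrite('pics/c2.png',c)
E
```

```text
t: 15.1
eef_pos: [0.4806, -0.218, 0.2626]
orientation: [-180.0, -0.0, 77.2]
wrist_force: [0.4, 0.3, -0.1]
opening: -0.0
grip_force: 0.0
```

View pics/c2.png

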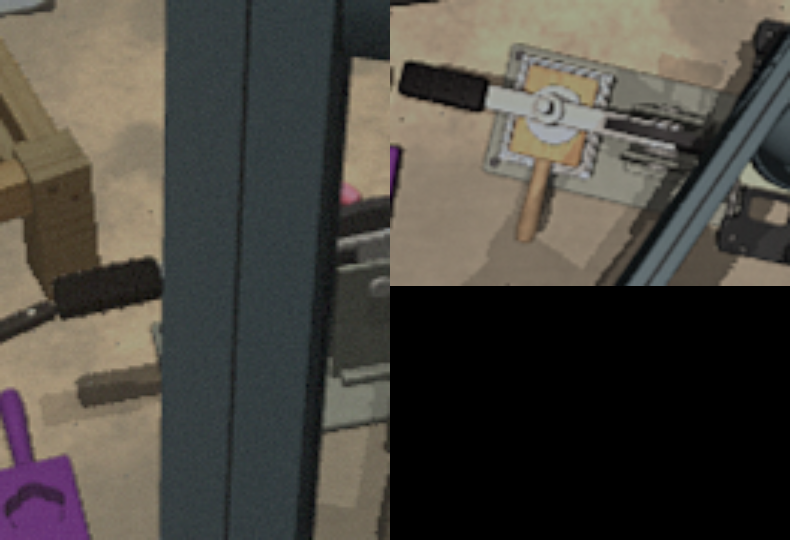

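The lever is holding just past level with the foot on the mould, and the mould is still in its bed. Next is the release button.

```bash
python3 -c "
from h import *
print(px('top','t2',224,215))"
python3 -m creep '{"grip":[0,0,0,0,0,0],"slide":[[0,0,-0.6],[0,0,-0.6],[0,0,-0.5],[0,0,-0.3],[0,0,0],[0,0,0]],"yaw":[0,0,0,0,0,0]}'
python3 -m creep '{"grip":[0,0,0,0],"slide":[[0,0,-0.06],[0,0,-0.06],[0,0,0],[0,0,0]],"yaw":[0,0,0,0]}'
python3 -m creep '{"grip":[0,0,0,0],"slide":[[0,0,-0.04],[0,0,-0.04],[0,0,0],[0,0,0]],"yaw":[0,0,0,0]}'
python3 -c "
from h import *
shot('top','t3')
print(px('top','t3',224,215),px('top','t3',236,215))"
```

```text
[0.55379692 0.07783966 0.16149275]
t: 15.8
eef_pos: [0.4808, -0.2181, 0.163]
orientation: [180.0, 0.0, 77.2]
wrist_force: [-1.1, -0.5, 0.5]
opening: 0.008
grip_force: 0.0
t: 16.2
eef_pos: [0.4814, -0.2185, 0.1577]
orientation: [179.9, 0.1, 77.2]
wrist_force: [0.6, 0.6, 3.6]
opening: 0.002
grip_force: 2.3
t: 16.6
eef_pos: [0.4809, -0.2182, 0.153]
orientation: [180.0, 0.0, 77.2]
wrist_force: [1.1, 0.6, 4.3]
opening: 0.006
grip_force: 2.1
[0.5404042 0.0598516 0.2995224] [0.54114961 0.0314295  0.28489477]
```

The lever's back at its starting height (0.285). I'll retreat and check.

```bash
python3 -m creep '{"grip":[0,0,0,0,0,0,0,0,0,0],"slide":[[0,0,0.3],[0,0,0.8],[0,0,0.8],[0,0,0.8],[0,0,0.8],[0,-0.5,0],[0,-0.5,0],[0,-0.5,0],[0,0,0],[0,0,0]],"yaw":[0,0,0,0,0,0,0,0,0,0]}'
python3 -c "
from h import *
shot('top','t4')
print(px('top','t4',236,215))"
```

```text
t: 17.65
eef_pos: [0.4803, -0.2928, 0.3267]
orientation: [-179.9, -0.1, 77.2]
wrist_force: [0.1, 0.8, 0.8]
opening: 0.005
grip_force: 0.0
[0.54104584 0.03132236 0.28597187]
```

View pics/t4.png

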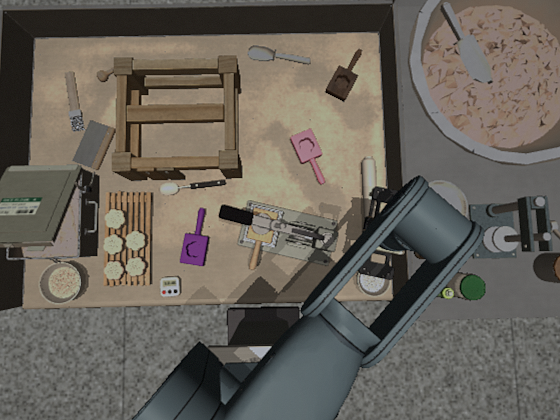

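The lever is fully up (grip at 236,215), the mould is on its bed (262,236), and none of the other things have moved.

```bash
python3 -c "
from h import *
print(order.job_done())"
```

```text
the job is handed in; nothing more can be done
None
```

The mould was pressed on the 0.60 rad notch at an estimated 13–14 N and held there hands-off for over 3 s; the button then sent the lever fully back up, the mould stayed on its bed, nothing else visibly moved, and the job is handed in.

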